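# Latch the incubation drawer shut

### The arm

A 6-joint arm with a two-finger parallel gripper is mounted at the origin on the work surface. World frame = base frame: x ahead of the robot, y to its left, z up, the work surface at z = 0. Lengths are in m, angles in degrees, forces in N, time in s.
With the tool pointing down it reaches from about 0.3 to 0.75 m from the base axis. Payload 8.5 kg.
Tool frame: the origin (TCP) lies at the very end of the fingers, on their centre line; the grasp point (between the pads) lies 19 mm behind it; x points along the fingers, y is the direction in which the jaws open and shut, and the axes are right-handed (so a half turn about x gives the same grasp; the last joint's range is limited). The gripper opens to 85 mm and grips with 20 to 120 N. Pads are 22 mm wide; open, the fingers measure 114 mm over their backs; the gripper's body (76 mm by 85 mm) begins 54 mm behind the grasp point. The pads swing forward as they close: fully open they stand 13 mm farther back than shut.
Start: joints at [61.805, 21.807, 74.336, -0, 83.858, -12.336], TCP at [0.15, 0.529, 0.231] pointing down, gripper open.
Joint ranges: [-178.18, 178.18], [-50.72, 133.34], [12.68, 142.11], [-81.47, 261.47], [9.98, 163.14], [-165.26, 165.26]. Speed limits (degrees/s): [136.94, 136.94, 180, 180, 180, 180].

### API

Orientations are given as a 3x3 rotation matrix whose columns are the frame's x, y, z axes.
In Python, from rig import env, eyes, close_job gives the robot as it stands.
- The arm moves only by the shell command python3 -m pendant 'ROWS' [OPENING] [FORCE]. ROWS is a JSON object of lists of equal length, an entry for each row: "travel": the shift along the world's x, y, z in mm, a list of three; "delta_rot": the turn, a rotation vector about the world's x, y, z in rad, a list of three. In form: {"travel": [[x, y, z], ...], "delta_rot": [[wx, wy, wz], ...]}. A call has 1 to 20 rows; each row shifts and turns the commanded pose from where the row before left it; what a row does not reach is not made up. A row lasts 1/12 s, in which the tool goes at most 41.7 mm and 7.16 degrees, less where a joint would pass 70% of its speed; a pose out of reach is approached as far as the arm can. A call with a gripper value outside its range is refused whole. OPENING is the finger opening in mm, from 0 to 85.4, set as the call begins (- or left out, the last holds). The fingers move at their own pace and stop on an object; FORCE is the grip in N (left out, the last holds). Time passes only in rows, so rows that do not move let the fingers close. It gives the time, the measured TCP pose, the force and the opening at its end, in the units of the state.
- env.observe(): the state, without advancing time (a new reading comes with each control period).
- eyes.get_image(name): name is "side" or "top" or "wrist"; returns the picture (480x640x3 uint8, red, green, blue); there is no depth.
- eyes.camera_model(name): a dict with "vfov" (degrees; the focal length in pixels is half the picture's height over the tangent of half this angle, whatever the lens; pixels are square), "cx", "cy" (the principal point, pixels), "k1" (the pictures are not rectified: a ray, as slopes to the right and down, at radius r is drawn at 1 + k1 r^2 times it, then the intrinsics apply), "pose" (4x4, takes a point from camera to world coordinates). Camera axes: x right, y up, looking along -z (the intrinsics and any distortion apply to the point x, -y, -z); pixel columns grow to the right and rows downward; lengths in m; the calibration is good to about 2 mm. A picture is of the moment at which its call begins: read the wrist's pose just before it. camera_model takes no time and is no camera call; for the wrist camera it gives the pose at the moment of the call.
- close_job(): hands the job in, once; it reports no verdict.
The state is a dict: "time_s": time; "q": joint angles; "qvel": joint speeds; "joint_efforts": joint torques, N m; "position": TCP position; "tool_rot": TCP orientation; "ft_force": force on the tool from outside, world axes, zero at the start; "wrist_torque": the same for the moment, N m; "grip_width": finger opening in m.
Only numpy, scipy, OpenCV 4.12 (cv2) and the standard library are available. Lean on these libraries where they do the work, as an engineer would, in place of code of your own. Each camera call takes 0.05 s, during which the arm holds its last target. There are 200 camera calls.

### The job

Close the draw latch on top of the small white incubation cabinet: lift its claw over the keeper on the drawer front, lower the cross-bar and draw it back under the keeper's lip, pulling gently by the claw's knob only until you feel the bar seat against the keeper (a few newtons). Then swing the lever down over centre, without forcing it, so that it lies flat and the drawer is held drawn in against its gasket; leave everything else on the bench where it stands, and let go.

Things in the scene. Friction and masses are not known exactly. Their poses are not given: they have to be found in the camera images.
- cabinet: White incubation cabinet, fixed, 200 wide (y), flat top at z 90. Origin on the table below the lever's pivot; z up, x along the latch, away from the drawer front. Fixed part x -30 to 170, black gasket to -41, thick white drawer front x -91 to -42, its top at z 90 too. The steel latch and keeper lie on top in the plane y = 0: lever pivot at x 0, keeper near x -50, on the drawer front.
- seat_nominal (a point): Nominal seat of the claw's bar, cabinet x -53, z 105. Keeper: upright plate 22 wide, top at z 112, with a lip (z 108 to 112) reaching 4 mm out to -x from its face. Nominal face x -50, but the keeper is screw-adjustable by up to 3 mm either way in x: find it by feel. Seated bar: under the lip, axis 3 mm from the face. Keeper and drawer yield to +x at 10 N per mm.
- pivot (a point): Lever's pivot, on the cabinet at x 0, z 105 mm, axis along the cabinet's y. The claw's hinge turns round it at 28 mm: it lies on the handle's side, 10 degrees below the line from the pivot along the handle. So when the lever stands up the hinge is above the pivot.
- claw: Steel claw, 40 g: two side strips 7 high at y +-17, hinged on the lever. Origin at that hinge. Its own -x points along the strips, z up: bar axis at x -74.5, z 0; front plate (5 by 38 by 7) at x -84.5 with an upright stem and the grip knob at x -84.5, z 24. It stays at the angle in which it is left (stiff hinge, 0.05 N m) and turns with the lever unless something holds it.
- bar (a point): Middle of the claw's cross-bar, a round steel bar of diameter 6, 38 long, parallel to the cabinet's y. It must go over the keeper, down in front of it (clear of the lip from cabinet x -62) and back under the lip.
- knob (a point): Centre of the claw's black grip knob: a barrel of diameter 14 and length 20 along the cabinet's y, end faces free; the strips come 20 mm under its axis. Pinched on its end faces it can turn in the grip as the claw pitches, and it carries claw and lever along: the place of the bar sets both angles. Moving it takes 1 to 4 N, so look for the rise.
- handle (a point): Point on the middle of the lever's broad top face, 60 mm from the pivot. The handle is a flat steel plate 24 wide and 6 thick that reaches to 72 mm from the pivot; this face lies 4 mm above the line from the pivot along the handle.
- lever (a joint): Lever angle, rad. 0 = closed: handle flat along the cabinet's +x, face at z 109; 1.57 = upright; at most 2.2, leaning over the drawer front. Stays where it is left (0.06 N m). With the claw seated it starts to draw at about 0.75 to 1.25, needs up to about 17 N pressed 50 mm from the pivot, passes centre near 0.17 and from there pulls itself flat.
- drawer (a joint): How far the drawer front is drawn in from relaxed (m), 0 to 0.011; about 0.0025 to 0.009 when latched, depending on the keeper. It springs back out when not latched.
- tipbox: Yellow pipette-tip box with clear lid, 62 by 52 by 44 mm, on the cabinet's top; origin under its centre. To be left alone.
- bottle: Amber bottle, diameter 62, 130 high; origin under its centre. To be left alone.
- jar: White jar, diameter 64, 80 high; origin under its centre. To be left alone.
- beaker: Glass beaker, diameter 66, 85 high; origin under its centre. To be left alone.
- mixer: Blue vortex mixer, 120 by 110 by 88; origin under its centre. To be left alone.
- rack: Blue tube rack with capped tubes, 85 by 150 by 92; origin under its centre. To be left alone.
- timer: White bench timer, 50 by 60 by 18, in front of the cabinet; origin under its centre. To be left alone.
- carton: Cardboard box 80 by 120 by 70; origin under its centre. To be left alone.

How it is judged:
By the outcome, as a careful person would: the job done as asked, in the order asked, and still so for the second after the job is handed in, with the robot touching nothing.
It also fails if it takes over 72 s, if anything falls off the work surface, if the arm or the gripper's body presses on something with over 40 N, if the wrist force passes 120 N, or if a joint passes its speed limit or range.

## Working session

There is one attempt and no reset: what is moved stays moved. The work goes in short steps, Python scripts to look and compute and a shell command to move; the robot and the scene stay as the last step left them, time stands still between calls to the robot, and variables do not carry over. Pictures are saved under pics/ and viewed, about 8 in all and at most 12, crops included, and the job is handed in when it is done.

```bash
ls; mkdir -p pics; python3 - <<'E'
from rig import env, eyes
import cv2, numpy as np
for n in ["side","top"]:
    im=eyes.get_image(n); cv2.imwrite(f"pics/{n}0.png",im[...,::-1])
    m=eyes.camera_model(n); print(n,m["vfov"],m["cx"],m["cy"],m["k1"],np.round(m["pose"],4).tolist())
s=env.observe(); print(s["time_s"],s["position"],np.round(s["tool_rot"],3).tolist(),s["ft_force"],s["grip_width"])
E
```

```text
pics
side 57.946952052195805 313.263487176215 240.98401864218442 -0.014243111410539624 [[0.9698, 0.165, -0.1796, 0.3729], [-0.2431, 0.7138, -0.6568, -0.7222], [0.0198, 0.6806, 0.7324, 0.871], [0.0, 0.0, 0.0, 1.0]]
top 52.113758286342524 311.2379719871697 233.75111250941035 0.04242931780887093 [[0.0022, 0.9867, -0.1626, 0.3655], [-1.0, 0.0032, 0.0062, -0.0171], [0.0066, 0.1626, 0.9867, 1.2046], [0.0, 0.0, 0.0, 1.0]]
0.1 [0.15017619 0.52882564 0.23077937] [[-0.001, 0.273, 0.962], [-0.001, 0.962, -0.273], [-1.0, -0.001, -0.0]] [-0.20108207 -0.20127811 -0.58493564] 0.08538455633333601
```

View pics/side0.png

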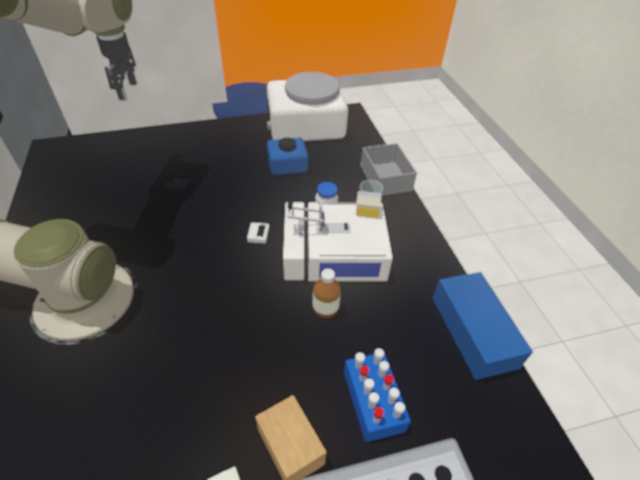

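View pics/top0.png

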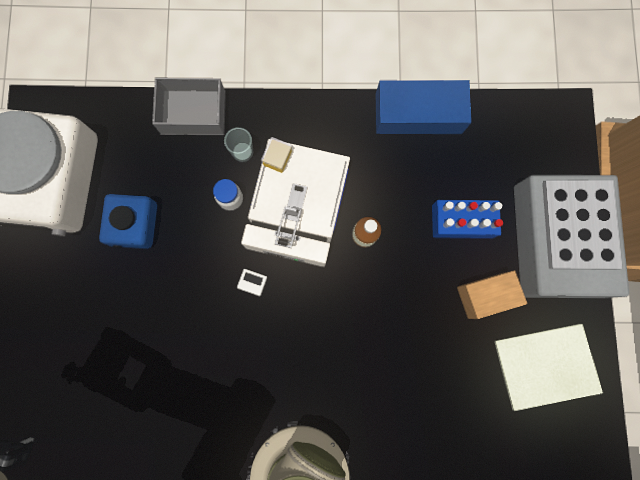

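```bash
cat > h.py <<'E'
import numpy as np, cv2
from rig import env, eyes
def ray(m,u,v):
    f=240/np.tan(np.radians(m["vfov"]/2)); P=np.array(m["pose"])
    d=np.array([(u-m["cx"])/f,(v-m["cy"])/f]); s=d.copy()
    for _ in range(20): s=d/(1+m["k1"]*(s@s))
    return P[:3,3],P[:3,:3]@np.array([s[0],-s[1],-1])
def on_z(m,u,v,z):
    o,d=ray(m,u,v); return o+d*(z-o[2])/d[2]
def on_plane(m,u,v,p,n):
    o,d=ray(m,u,v); return o+d*(np.dot(p-o,n)/np.dot(d,n))
def proj(m,p):
    f=240/np.tan(np.radians(m["vfov"]/2)); P=np.array(m["pose"])
    c=P[:3,:3].T@(np.asarray(p)-P[:3,3]); s=np.array([c[0],-c[1]])/-c[2]; s=s*(1+m["k1"]*(s@s))
    return m["cx"]+f*s[0],m["cy"]+f*s[1]
E
python3 - <<'E'
from h import *
t=cv2.imread("pics/top0.png")[130:275,230:360]; s=cv2.imread("pics/side0.png")[190:285,275:400]
a=cv2.resize(t,None,fx=4,fy=4,interpolation=cv2.INTER_CUBIC)  #520x580
cv2.imwrite("pics/c_top.png",a)
cv2.imwrite("pics/c_side.png",cv2.resize(s,None,fx=6,fy=6,interpolation=cv2.INTER_CUBIC))
E
```

```text
(no output)
```

View pics/c_top.png

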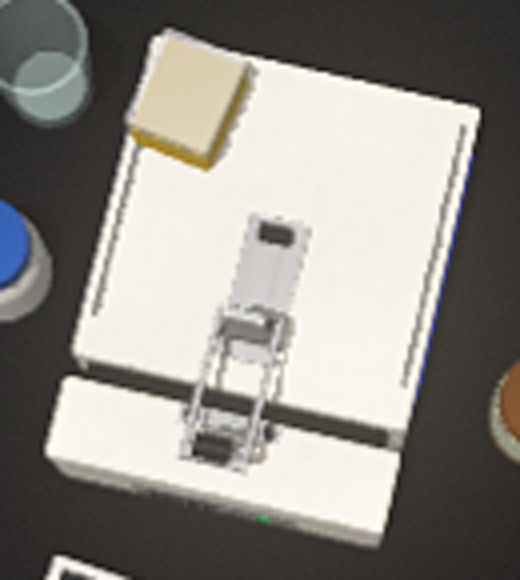

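View pics/c_side.png

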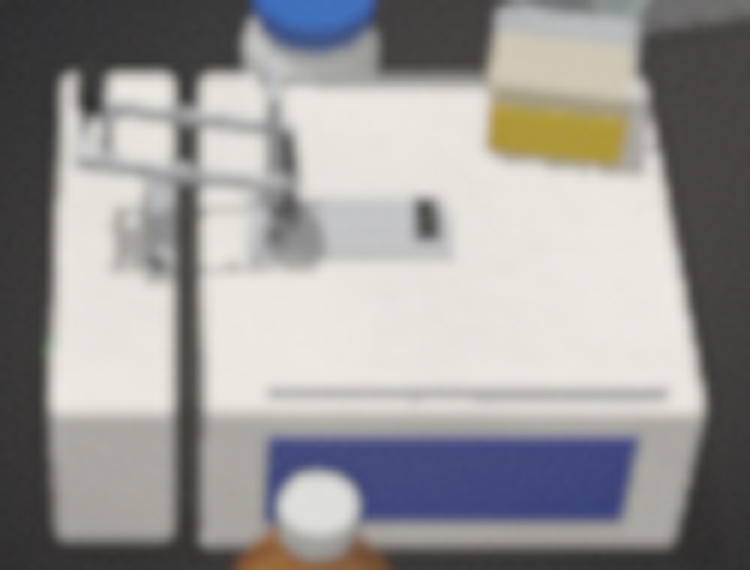

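```bash
cat >> h.py <<'E'
def fit(W,C):  # 2D rigid
    W=np.array(W);C=np.array(C);w=W-W.mean(0);c=C-C.mean(0)
    a=np.arctan2((c[:,0]*w[:,1]-c[:,1]*w[:,0]).sum(),(c*w).sum())
    R=np.array([[np.cos(a),-np.sin(a)],[np.sin(a),np.cos(a)]]);t=W.mean(0)-R@C.mean(0)
    return a,R,t,W-(C@R.T+t)
E
python3 - <<'E'
from h import *
mt=eyes.camera_model("top"); ms=eyes.camera_model("side")
C=[(170,-100),(-30,-100),(-30,100),(-42,100),(-42,-100)]
px=[(480,108),(404,430),(80,353),(67,380),(400,456)]
W=[on_z(mt,230+u/4,130+v/4,.09)[:2]*1000 for u,v in px]
a,R,t,r=fit(W,C); print("top",np.degrees(a),t,r.round(1).tolist())
C2=[(-30,-100),(170,-100),(-42,-100),(-91,-100),(-91,100),(-42,100),(-30,100)]
px=[(200,412),(706,410),(176,412),(50,410),(60,72),(173,72),(199,72)]
W2=[on_z(ms,275+u/6,190+v/6,.09)[:2]*1000 for u,v in px]
a2,R2,t2,r=fit(W2,C2); print("side",np.degrees(a2),t2,r.round(1).tolist())
T=(t+t2)/2; A=(a+a2)/2; ex=np.array([np.cos(A),np.sin(A),0]); ey=np.array([-ex[1],ex[0],0]); o=np.array([*T/1000,0])
for nm,u,v,y in [("knob",90,95,0),("front strip near end",82,160,-17),("near hinge",290,190,-17),("far hinge",275,125,17),("far front",105,112,17),("lever top",275,85,0),("keeper top",158,190,0)]:
    p=on_plane(ms,275+u/6,190+v/6,o+ey*y/1000,ey)-o; print(nm,(p@ex*1000).round(1),(p[2]*1000).round(1))
E
```

```text
top -12.838657473161955 [590.09238403  18.72730079] [[-0.5, 1.4], [2.0, 2.6], [2.0, -5.4], [-2.2, -0.9], [-1.4, 2.3]]
side -12.993316768105883 [592.32424531  15.99099282] [[-1.4, 0.1], [-0.2, 0.5], [1.0, -0.5], [0.6, 0.8], [-0.8, -0.2], [0.6, -0.4], [0.3, -0.3]]
knob -73.7 166.4
front strip near end -77.0 146.8
near hinge 7.0 129.9
far hinge 1.8 134.2
far front -68.3 141.4
lever top 0.1 171.9
keeper top -46.6 113.2
```

```bash
python3 -m pendant '{"travel":[[23,-31,1],[23,-31,1],[23,-31,1],[23,-31,1],[23,-31,1],[23,-31,1],[23,-31,1],[23,-31,1],[23,-31,1],[23,-31,1],[23,-31,1],[23,-31,1],[23,-31,1],[23,-31,1],[24,-31,1],[24,-31,1],[0,0,0],[0,0,0]],"delta_rot":[[0,0,0.006],[0,0,0.006],[0,0,0.006],[0,0,0.006],[0,0,0.006],[0,0,0.006],[0,0,0.006],[0,0,0.006],[0,0,0],[0,0,0],[0,0,0],[0,0,0],[0,0,0],[0,0,0],[0,0,0],[0,0,0],[0,0,0],[0,0,0]]}' 50 30
python3 - <<'E'
from h import *
s=env.observe(); m=eyes.camera_model("wrist"); im=eyes.get_image("wrist"); cv2.imwrite("pics/w1.png",im[...,::-1])
print(s["time_s"],s["position"],s["tool_rot"].round(3).tolist() if hasattr(s["tool_rot"],'round') else s["tool_rot"]); print(m)
E
```

```text
time_s: 1.6
position: [0.5208, 0.0316, 0.2465]
tool_rot: [[-0.002, 0.23, 0.973], [0.0, 0.973, -0.23], [-1.0, -0.0, -0.002]]
ft_force: [-0.4, 0.9, 0.2]
grip_width: 0.0505
1.6 [0.52081574 0.03163324 0.24646952] [[-0.002, 0.23, 0.973], [0.0, 0.973, -0.23], [-1.0, -0.0, -0.002]]
{'vfov': 59.88376743051217, 'cx': 327.27448539654114, 'cy': 236.2994130016329, 'k1': -0.016123090233855678, 'pose': array([[ 2.29615152e-01, -9.32608932e-01, -2.78419579e-01,
         4.50058142e-01],
       [ 9.73281499e-01,  2.19998316e-01,  6.57560950e-02,
         4.90805437e-02],
       [-7.28829538e-05, -2.86079221e-01,  9.58205966e-01,
         3.90453403e-01],
       [ 0.00000000e+00,  0.00000000e+00,  0.00000000e+00,
         1.00000000e+00]])}
```

View pics/w1.png

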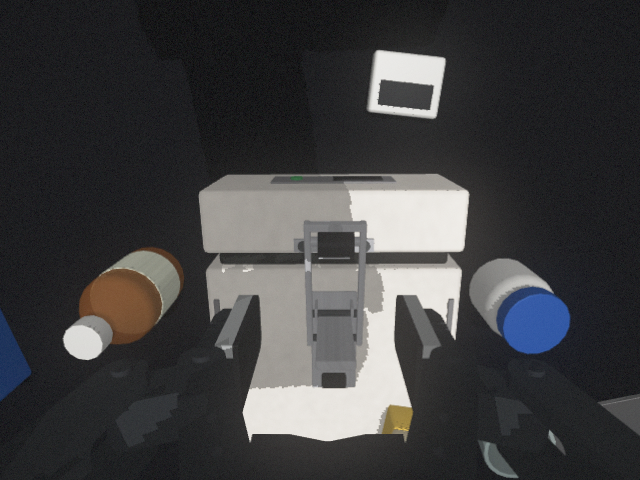

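```bash
cat >> h.py <<'E'
A=np.radians(-13); ex=np.array([np.cos(A),np.sin(A),0]); ey=np.array([-ex[1],ex[0],0]); o0=np.array([.592,.0163,0])
def cab(p): p=np.asarray(p)-o0; return np.round([p@ex*1000,p@ey*1000,p[2]*1000],1)
def tri(a,b):
    (o1,d1),(o2,d2)=a,b; M=np.stack([d1,-d2],1); s=np.linalg.lstsq(M,o2-o1,rcond=None)[0]
    p,q=o1+s[0]*d1,o2+s[1]*d2; return (p+q)/2,np.linalg.norm(p-q)*1000
def link(lev,p):  # lever angle, claw pitch down (deg) -> hinge, bar, knob in cabinet x,z mm
    f=np.radians(lev-10);p=np.radians(p);H=np.array([28*np.cos(f),105+28*np.sin(f)])
    d=np.array([-np.cos(p),-np.sin(p)]);n=np.array([-np.sin(p),np.cos(p)])
    return H,H+74.5*d,H+84.5*d+24*n
from scipy.optimize import fsolve
def from_bar(b): 
    s=fsolve(lambda v:link(*v)[1]-b,[80,5]); return s,link(*s)[2]
def from_knob(k):
    s=fsolve(lambda v:link(*v)[2]-k,[80,0]); return s,link(*s)[1]
E
python3 - <<'E'
from h import *
m=eyes.camera_model("wrist"); ms=eyes.camera_model("side"); mt=eyes.camera_model("top")
for u,v in [(467,250),(201,250),(208,266),(461,265)]: print("corner",cab(on_z(m,u,v,.09)))
w=ray(m,336,243)
for sx,sy in [(90,95),(88,98)]:
    p,e=tri(w,ray(ms,275+sx/6,190+sy/6)); print("knob w/s",cab(p),e)
p,e=tri(w,ray(mt,230+210/4,130+448/4)); print("knob w/t",cab(p),e)
p,e=tri(ray(ms,290,205.8),ray(mt,230+210/4,130+448/4)); print("knob s/t",cab(p),e)
print("wrist on y=0 plane/ z166",cab(on_z(m,336,243,.166)),"knob top face")
for lev,p in [(85,-7),(90,-5),(90,-7),(95,-7)]: print(lev,p,[x.round(1).tolist() for x in link(lev,p)])
print("front plate", cab(on_z(m,335,225,.145)))
for b in [(-70,130),(-68,115),(-67,101.5),(-56,101.5),(-53,105)]: s,k=from_bar(b); print(b,s.round(1),k.round(1))
E
```

```text
corner [-45.6 107.1  90. ]
corner [-46.3 -95.6  90. ]
corner [-33.3 -91.4  90. ]
corner [-33.5 103.6  90. ]
knob w/s [-74.7   5.6 162.2] 0.5707283156376841
knob w/s [-74.9   5.4 161. ] 1.8078431975265468
knob w/t [-76.3   5.  167.5] 1.2945350063877772
knob s/t [-75.4   4.8 162.6] 0.9988741799920254
wrist on y=0 plane/ z166 [-75.6   5.6 166. ] knob top face
85 -7 [[7.2, 132.0], [-66.7, 141.1], [-73.7, 166.2]]
90 -5 [[4.9, 132.6], [-69.4, 139.1], [-77.2, 163.8]]
90 -7 [[4.9, 132.6], [-69.1, 141.7], [-76.1, 166.7]]
95 -7 [[2.4, 132.9], [-71.5, 142.0], [-78.5, 167.0]]
front plate [-80.5   5.4 145. ]
(-70, 130) [90.8  2. ] [-80.8 153.6]
(-68, 115) [91.  13.7] [-83.4 135.9]
(-67, 101.5) [98.9 25. ] [-86.2 119. ]
(-56, 101.5) [72.6 22.4] [-74.4 119.9]
(-53, 105) [58.7 16.4] [-69.4 125.2]
```

```bash
python3 -m pendant '{"travel":[[-1,7,-15],[0,0,-20],[0,0,-20],[0,0,0]],"delta_rot":[[0,0,0.005],[0,0,0.005],[0,0,0],[0,0,0]]}'
python3 - <<'E'
from h import *
s=env.observe(); m=eyes.camera_model("wrist"); im=eyes.get_image("wrist")[...,::-1]; si=eyes.get_image("side")[...,::-1]
print(cab(s["position"]))
c=cv2.resize(im[150:400,220:460],None,fx=1.6,fy=1.6,interpolation=cv2.INTER_CUBIC)
d=cv2.resize(si[160:260,275:350],None,fx=4,fy=4,interpolation=cv2.INTER_CUBIC)
cv2.imwrite("pics/w2.png",np.hstack([c,d]))
E
```

```text
time_s: 1.98
position: [0.5169, 0.0416, 0.1893]
tool_rot: [[-0.007, 0.215, 0.977], [0.001, 0.977, -0.215], [-1.0, -0.0, -0.007]]
ft_force: [0.5, -0.3, -0.1]
grip_width: 0.0498
[-78.9   7.8 189.3]
```

View pics/w2.png

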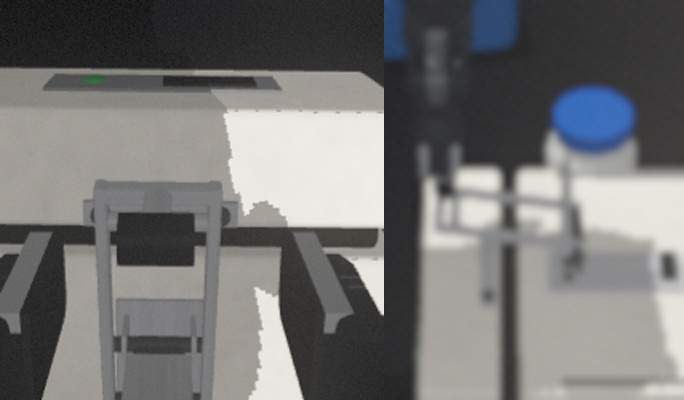

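```bash
python3 - <<'E'
from h import *
m=eyes.camera_model("wrist"); p=env.observe()["position"]
for z in (.160,.163,.166):
    q=on_z(m,317.5,299.4,z); print(z,q.round(4),cab(q),((q-p)*1000).round(1))
u,e=tri(ray(m,317.5,299.4),ray(eyes.camera_model("side"),275+444/4-96,160+183/4)); print(cab(u),e)
E
```

```text
0.16 [0.5282 0.035  0.16  ] [-66.4   3.9 160. ] [  9.4  -6.  -32.8]
0.163 [0.5268 0.0354 0.163 ] [-67.8   3.9 163. ] [  8.1  -5.6 -29.8]
0.166 [0.5255 0.0358 0.166 ] [-69.2   4.  166. ] [  6.7  -5.2 -26.8]
[-72.4   2.9 166.8] 5.619799718746476
```

```bash
python3 -m pendant '{"travel":[[0,0,0],[0,0,0]],"delta_rot":[[0,0,0],[0,0,0]]}'
python3 - <<'E'
from h import *
p=env.observe()["position"]; R=env.observe()["tool_rot"]; m=eyes.camera_model("wrist"); im=eyes.get_image("wrist"); g=im.max(2)
cv2.imwrite("pics/w3.png",im[...,::-1])
b=(g<75).astype(np.uint8); b[:240]=0
n,l,st,c=cv2.connectedComponentsWithStats(b)
for i in range(1,n):
    if 600<st[i,4]<4000: print(st[i],c[i])
for r in range(285,330,4): print(r,g[r,285:360:3])
print(cab(p),np.array(R).round(3).tolist())
np.savez("w3.npz",p=p,**{k:m[k] for k in m})
E
```

```text
time_s: 2.25
position: [0.5196, 0.0403, 0.1937]
tool_rot: [[0.002, 0.217, 0.976], [-0.0, 0.976, -0.217], [-1.0, 0.0, 0.002]]
ft_force: [-0.3, 0.8, -0.3]
grip_width: 0.0501
[ 291  272   59   33 1607] [319.05413815 287.84194151]
285 [124 114  49  48  43  43  46  49  51  46  42  47  47  49  48  50  52  48
  53  52  60  56 119 127 122]
289 [126 118  49  48  46  53  53  48  47  49  52  50  53  52  49  53  49  51
  54  53  56  50 119 124 114]
293 [126 119  56  48  48  42  45  46  48  47  50  45  49  46  48  47  49  52
  48  52  49  57 122 125 111]
297 [124 121 133 128  46  47  48  43  46  41  46  42  46  48  47  49  46  48
  48  70 141 135 123 126 125]
301 [124 120 129 141  43  44  46  40  41  46  50  43  49  43  48  51  52  50
  48  85 149 143 124 126 122]
305 [125 122 136 161 161 158 159 161 158 155 156 135 136 134 138 137 136 131
 133 144 158 148 123 128 126]
309 [124 119 130 164 162 163 163 159 159 161 160 161 160 161 159 161 157 159
 159 159 164 155 125 125 133]
313 [125 121 122 165 160 158 165 163 163 163 162 160 159 160 161 160 157 159
 162 157 160 150 124 125 137]
317 [124 123 117 161 161 164 160 161 162 162 162 158 160 158 160 162 159 159
 158 157 159 142 122 126 148]
321 [125 122 113 163 160 159 160 159 159 161 160 158 160 158 160 161 159 158
 156 158 155 134 125 125 149]
325 [124 122 111 161 159 160 156 159 160 160 161 159 158 158 159 159 159 156
 158 159 159 125 125 124 156]
329 [123 121 107 121 125 124 124 128 124 125 122 125 127 125 126 126 122 121
 123 122 122 106 124 123 160]
[-75.9   7.1 193.7] [[0.002, 0.217, 0.976], [-0.0, 0.976, -0.217], [-1.0, 0.0, 0.002]]
```

```bash
python3 - <<'E'
from h import *
m=np.load("w3.npz"); p=m["p"]
for z in (.160,.163,.166):
    q=on_z(m,319,287,z); print(z,q.round(4),cab(q),((q-p)*1000).round(1))
u,e=tri(ray(m,319,287),ray(eyes.camera_model("side"),275+444/4-96,160+183/4)); print(cab(u),e)
E
```

```text
0.16 [0.5236 0.0363 0.16  ] [-71.1   4.1 160. ] [  4.   -4.1 -33.7]
0.163 [0.5224 0.0366 0.163 ] [-72.4   4.1 163. ] [  2.7  -3.7 -30.7]
0.166 [0.5211 0.0369 0.166 ] [-73.7   4.2 166. ] [  1.5  -3.4 -27.7]
[-74.    3.8 164.6] 1.867273500850874
```

```bash
python3 -m pendant '{"travel":[[2.5,-3.6,-4],[0,0,-10],[0,0,-10],[0,0,-10],[0,0,-6.5],[0,0,0],[0,0,0]],"delta_rot":[[0,0,-0.006],[0,0,-0.006],[0,0,0],[0,0,0],[0,0,0],[0,0,0],[0,0,0]]}'
python3 -m pendant '{"travel":[[0,0,0],[0,0,0],[0,0,0],[0,0,0],[0,0,0],[0,0,0]],"delta_rot":[[0,0,0],[0,0,0],[0,0,0],[0,0,0],[0,0,0],[0,0,0]]}' 15 30
```

```text
time_s: 2.88
position: [0.5219, 0.0363, 0.1519]
tool_rot: [[-0.0, 0.229, 0.973], [-0.0, 0.973, -0.229], [-1.0, -0.0, -0.0]]
ft_force: [0.3, 0.1, 0.3]
grip_width: 0.0499
time_s: 3.38
position: [0.5218, 0.0363, 0.152]
tool_rot: [[0.0, 0.229, 0.973], [-0.0, 0.973, -0.229], [-1.0, -0.0, 0.0]]
ft_force: [-1.1, -2.0, 1.0]
grip_width: 0.0193
```

```bash
python3 -m pendant '{"travel":[[-2.2,0.5,-2.5],[-2.2,0.5,-2.5],[-2.2,0.5,-2.5],[-2.2,0.5,-2.5],[0,0,0],[0,0,0]],"delta_rot":[[0,0,0],[0,0,0],[0,0,0],[0,0,0],[0,0,0],[0,0,0]]}'
python3 -m pendant '{"travel":[[-0.5,0.1,-3.5],[-0.5,0.1,-3.5],[-0.5,0.1,-3.5],[-0.5,0.1,-3.5],[-0.5,0.1,-3.5],[0,0,0],[0,0,0]],"delta_rot":[[0,0,0],[0,0,0],[0,0,0],[0,0,0],[0,0,0],[0,0,0],[0,0,0]]}'
python3 - <<'E'
from h import *
p=env.observe()["position"]; print(cab(p)); m=eyes.camera_model("wrist"); m0=eyes.camera_model("side")
im=eyes.get_image("wrist")[...,::-1]; si=eyes.get_image("side")[...,::-1]
c=cv2.resize(im[150:400,200:440],None,fx=1.6,fy=1.6,interpolation=cv2.INTER_CUBIC)
d=cv2.resize(si[160:260,275:350],None,fx=4,fy=4,interpolation=cv2.INTER_CUBIC)
cv2.imwrite("pics/w4.png",np.hstack([c,d])); np.savez("w4.npz",p=p,**m)
E
```

```text
time_s: 3.88
position: [0.5129, 0.0384, 0.1417]
tool_rot: [[-0.0, 0.229, 0.973], [-0.0, 0.973, -0.229], [-1.0, -0.0, -0.0]]
ft_force: [1.3, -3.2, -0.0]
grip_width: 0.0191
time_s: 4.47
position: [0.5102, 0.039, 0.124]
tool_rot: [[-0.001, 0.229, 0.973], [0.0, 0.973, -0.229], [-1.0, -0.0, -0.001]]
ft_force: [-2.9, -1.5, 2.1]
grip_width: 0.0194
[-84.8   3.7 124. ]
```

View pics/w4.png

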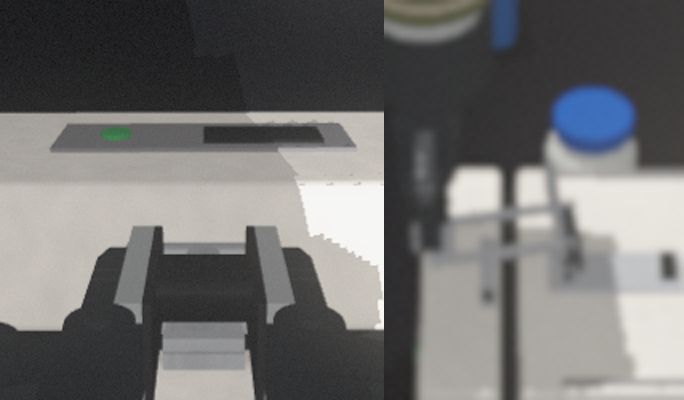

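```bash
python3 - <<'E'
from h import *
ms=eyes.camera_model("side")
for nm,u,v,y in [("front near",46,258,-13),("hinge near",188,244,-13),("front far",60,222,21),("hinge far",172,208,21),("lever top",165,170,4),("keeper?",104,245,4),("keeper foot",104,300,4)]:
    p=on_plane(ms,275+u/4,160+v/4,o0+ey*y/1000,ey); print(nm,cab(p))
for k in [(-84.8,136),(-82.8,136),(-81,136)]: s,b=from_knob(k); print(k,s.round(1),b.round(1))
for b in [(-69,115),(-69,101.5),(-66,101.5),(-60,101.5),(-56,101.5),(-53,101.5),(-50,101.5),(-47,101.5)]: s,k=from_bar(b); print(b,s.round(1),k.round(1))
E
```

```text
front near [-84.1 -13.  117. ]
hinge near [  2.9 -13.  129.1]
front far [-76.1  21.  115. ]
hinge far [ -6.   21.  127.2]
lever top [-11.9   4.  174.4]
keeper? [-48.4   4.  111.5]
keeper foot [-48.5   4.   61.8]
(-84.8, 136) [93.9 13.8] [-69.4 115.1]
(-82.8, 136) [89.8 13.6] [-67.4 115. ]
(-81, 136) [86.  13.4] [-65.7 115. ]
(-69, 115) [93.1 13.8] [-84.4 135.9]
(-69, 101.5) [103.  25.] [-88.2 119. ]
(-66, 101.5) [96.9 25. ] [-85.2 119. ]
(-60, 101.5) [83.3 24. ] [-78.9 119.4]
(-56, 101.5) [72.6 22.4] [-74.4 119.9]
(-53, 101.5) [62.9 20.3] [-70.7 120.5]
(-50, 101.5) [50.6 16.9] [-66.6 121.5]
(-47, 101.5) [29.6 10. ] [-61.  123.4]
```

```bash
python3 -m pendant '{"travel":[[-0.7,0.15,-3.4],[-0.7,0.15,-3.4],[-0.7,0.15,-3.4],[0,0,0]],"delta_rot":[[0,0,0],[0,0,0],[0,0,0],[0,0,0]]}'
python3 -m pendant '{"travel":[[-0.7,0.15,-3.4],[-0.7,0.15,-3.2],[0,0,0],[0,0,0]],"delta_rot":[[0,0,0],[0,0,0],[0,0,0],[0,0,0]]}'
```

```text
time_s: 4.9
position: [0.5089, 0.0393, 0.1137]
tool_rot: [[0.001, 0.229, 0.973], [-0.0, 0.973, -0.229], [-1.0, 0.0, 0.001]]
ft_force: [1.6, -2.4, 1.4]
grip_width: 0.0191
time_s: 5.23
position: [0.507, 0.0397, 0.1073]
tool_rot: [[-0.0, 0.229, 0.973], [0.0, 0.973, -0.229], [-1.0, -0.0, -0.0]]
ft_force: [1.5, -1.7, 1.7]
grip_width: 0.0191
```

```bash
python3 -m pendant '{"travel":[[1.95,-0.45,0.1],[1.95,-0.45,0.1],[1.95,-0.45,0.1],[0,0,0],[0,0,0]],"delta_rot":[[0,0,0],[0,0,0],[0,0,0],[0,0,0],[0,0,0]]}' | sed -n '1,2p;4p'
python3 -m pendant '{"travel":[[0.97,-0.22,0.1],[0.97,-0.22,0.1],[0,0,0]],"delta_rot":[[0,0,0],[0,0,0],[0,0,0]]}'| sed -n '1,2p;4p'
python3 -m pendant '{"travel":[[0.97,-0.22,0.1],[0,0,0]],"delta_rot":[[0,0,0],[0,0,0]]}'| sed -n '1,2p;4p'
```

```text
time_s: 5.65
position: [0.5128, 0.0384, 0.1077]
ft_force: [-3.6, -1.2, 1.7]
time_s: 5.9
position: [0.5149, 0.0379, 0.108]
ft_force: [-3.1, -2.0, 1.8]
time_s: 6.07
position: [0.5158, 0.0377, 0.1081]
ft_force: [-3.8, -1.4, -0.2]
```

```bash
for i in 1; do
python3 -m pendant '{"travel":[[0.97,-0.22,0.1],[0,0,0]],"delta_rot":[[0,0,0],[0,0,0]]}'| sed -n '2p;4p'
python3 -m pendant '{"travel":[[0.97,-0.22,0.1],[0,0,0]],"delta_rot":[[0,0,0],[0,0,0]]}'| sed -n '2p;4p'
python3 -m pendant '{"travel":[[0.49,-0.11,0.05],[0,0,0]],"delta_rot":[[0,0,0],[0,0,0]]}'| sed -n '2p;4p'
python3 -m pendant '{"travel":[[0.49,-0.11,0.05],[0,0,0]],"delta_rot":[[0,0,0],[0,0,0]]}'| sed -n '1,2p;4p'
done
```

```text
position: [0.5168, 0.0374, 0.1082]
ft_force: [-4.1, -1.2, 1.0]
position: [0.5178, 0.0372, 0.1083]
ft_force: [-3.2, -1.9, 1.3]
position: [0.5182, 0.0371, 0.1083]
ft_force: [-3.7, -1.5, 0.2]
time_s: 6.73
position: [0.5187, 0.037, 0.1084]
ft_force: [-4.4, -1.7, -0.2]
```

```bash

python3 -m pendant '{"travel":[[0.49,-0.11,0.06],[0.49,-0.11,0.06],[0,0,0]],"delta_rot":[[0,0,0],[0,0,0],[0,0,0]]}'| sed -n '2p;4p'
python3 -m pendant '{"travel":[[0.49,-0.11,0.06],[0,0,0]],"delta_rot":[[0,0,0],[0,0,0]]}'| sed -n '2p;4p'
python3 -m pendant '{"travel":[[0.49,-0.11,0.06],[0,0,0]],"delta_rot":[[0,0,0],[0,0,0]]}'| sed -n '2p;4p'
python3 -m pendant '{"travel":[[0.49,-0.11,0.06],[0,0,0]],"delta_rot":[[0,0,0],[0,0,0]]}'| sed -n '1,2p;4p'
```

```text
position: [0.5197, 0.0368, 0.1085]
ft_force: [-3.6, -1.4, 0.3]
position: [0.5201, 0.0367, 0.1085]
ft_force: [-4.0, -1.6, -0.3]
position: [0.5206, 0.0366, 0.1086]
ft_force: [-4.7, -2.4, 0.3]
time_s: 7.48
position: [0.5211, 0.0365, 0.1087]
ft_force: [-4.4, -1.2, -0.1]
```

```bash

python3 -m pendant '{"travel":[[0.49,-0.11,0.06],[0,0,0]],"delta_rot":[[0,0,0],[0,0,0]]}'| sed -n '2p;4p'
python3 -m pendant '{"travel":[[0.49,-0.11,0.06],[0,0,0]],"delta_rot":[[0,0,0],[0,0,0]]}'| sed -n '2p;4p'
python3 -m pendant '{"travel":[[0.49,-0.11,0.06],[0,0,0]],"delta_rot":[[0,0,0],[0,0,0]]}'| sed -n '2p;4p'
python3 -m pendant '{"travel":[[0,0,0],[0,0,0]],"delta_rot":[[0,0,0],[0,0,0]]}'| sed -n '1,2p;4p'
```

```text
position: [0.5216, 0.0364, 0.1087]
ft_force: [-5.3, -0.7, -1.2]
position: [0.5219, 0.0363, 0.1087]
ft_force: [-5.2, -1.7, -1.1]
position: [0.5222, 0.0362, 0.1087]
ft_force: [-6.0, -0.9, -0.6]
time_s: 8.15
position: [0.5222, 0.0362, 0.1087]
ft_force: [-5.7, -1.4, -1.6]
```

```bash

python3 -m pendant '{"travel":[[0.49,-0.11,0.06],[0,0,0],[0,0,0]],"delta_rot":[[0,0,0],[0,0,0],[0,0,0]]}'| sed -n '2p;4p'
python3 -m pendant '{"travel":[[0.49,-0.11,0.06],[0,0,0],[0,0,0]],"delta_rot":[[0,0,0],[0,0,0],[0,0,0]]}'| sed -n '2p;4p'
python3 - <<'E'
from h import *
p=env.observe()["position"]; print(cab(p)); s,b=from_knob([cab(p)[0],p[2]*1000+12]); print(s,b)
im=eyes.get_image("wrist")[...,::-1]; si=eyes.get_image("side")[...,::-1]
c=cv2.resize(im[220:420,200:440],None,fx=2,fy=2,interpolation=cv2.INTER_CUBIC)
d=cv2.resize(si[170:250,275:345],None,fx=5,fy=5,interpolation=cv2.INTER_CUBIC)[:400,:320]
cv2.imwrite("pics/w5.png",np.hstack([c,d]))
E
```

```text
position: [0.5225, 0.0361, 0.1087]
ft_force: [-6.9, -1.0, -0.8]
position: [0.5227, 0.0361, 0.1087]
ft_force: [-8.0, -1.3, -0.2]
[-72.    3.7 108.7]
[66.36117984 20.83450753] [-54.11780566 101.81388223]
```

View pics/w5.png

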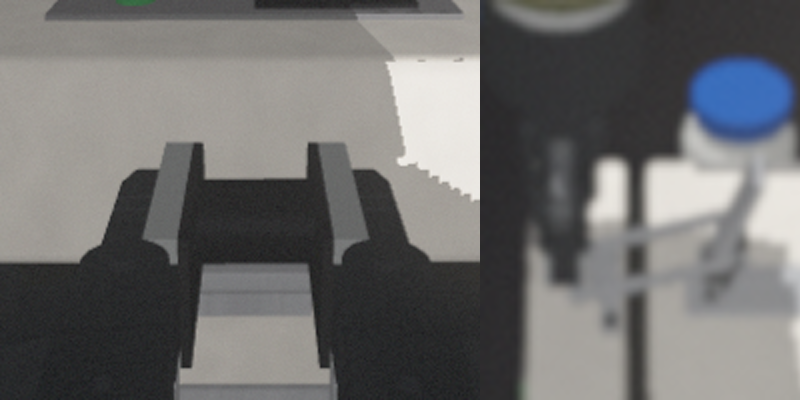

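```bash

python3 -m pendant '{"travel":[[0.2,-0.05,0.8],[0,0,0]],"delta_rot":[[0,0,0],[0,0,0]]}'| sed -n '2p;4p'
python3 -m pendant '{"travel":[[0.2,-0.05,0.8],[0,0,0]],"delta_rot":[[0,0,0],[0,0,0]]}'| sed -n '2p;4p'
python3 -m pendant '{"travel":[[0.2,-0.05,0.8],[0,0,0]],"delta_rot":[[0,0,0],[0,0,0]]}'| sed -n '1,2p;4p'
```

```text
position: [0.5228, 0.0361, 0.1092]
ft_force: [-6.6, -0.8, -3.4]
position: [0.5229, 0.036, 0.1098]
ft_force: [-6.3, -0.2, -4.4]
time_s: 9.25
position: [0.5229, 0.036, 0.1105]
ft_force: [-6.3, -1.5, -4.6]
```

```bash

python3 -m pendant '{"travel":[[0.2,-0.05,0.8],[0,0,0]],"delta_rot":[[0,0,0],[0,0,0]]}'| sed -n '2p;4p'
python3 -m pendant '{"travel":[[0.2,-0.05,0.8],[0,0,0]],"delta_rot":[[0,0,0],[0,0,0]]}'| sed -n '2p;4p'
python3 -m pendant '{"travel":[[0.2,-0.05,0.6],[0,0,0]],"delta_rot":[[0,0,0],[0,0,0]]}'| sed -n '1,2p;4p'
```

```text
position: [0.5231, 0.036, 0.1113]
ft_force: [-6.7, -0.2, -4.6]
position: [0.5234, 0.036, 0.1122]
ft_force: [-7.3, 0.5, -3.7]
time_s: 9.75
position: [0.5235, 0.0359, 0.1128]
ft_force: [-6.7, -0.8, -3.4]
```

```bash

python3 -m pendant '{"travel":[[0.1,-0.02,0.6],[0,0,0]],"delta_rot":[[0,0,0],[0,0,0]]}'| sed -n '2p;4p'
python3 -m pendant '{"travel":[[0.1,-0.02,0.6],[0,0,0]],"delta_rot":[[0,0,0],[0,0,0]]}'| sed -n '2p;4p'
python3 -m pendant '{"travel":[[0.1,-0.02,0.6],[0,0,0]],"delta_rot":[[0,0,0],[0,0,0]]}'| sed -n '1,2p;4p'
```

```text
position: [0.5238, 0.0359, 0.1135]
ft_force: [-6.6, -1.1, -3.3]
position: [0.524, 0.0358, 0.1141]
ft_force: [-6.6, -0.4, -3.7]
time_s: 10.25
position: [0.5241, 0.0358, 0.1148]
ft_force: [-5.1, -1.4, -4.1]
```

```bash
python3 - <<'E'
from h import *
for dx in (0,2,3.5):
  for dz in (10,12,14):
    print(dx,dz,[ (s.round(1),b.round(1)) for s,b in [from_knob([x+dx,z+dz]) for x,z in [(-72,108.7),(-70.5,114.8)]]])
E
python3 -m pendant '{"travel":[[0.1,-0.02,0.6],[0,0,0]],"delta_rot":[[0,0,0],[0,0,0]]}'| sed -n '2p;4p'
python3 -m pendant '{"travel":[[0.1,-0.02,0.6],[0,0,0]],"delta_rot":[[0,0,0],[0,0,0]]}'| sed -n '2p;4p'
```

```text
0 10 [(array([66.9, 22.2]), array([-53.7, 100.3])), (array([61.8, 17.3]), array([-53.8, 104.9]))]
0 12 [(array([66.4, 20.8]), array([-54.1, 101.8])), (array([61.7, 16. ]), array([-54.3, 106.5]))]
0 14 [(array([66. , 19.4]), array([-54.6, 103.4])), (array([61.8, 14.7]), array([-54.7, 108.1]))]
2 10 [(array([61.4, 21.2]), array([-52. ,  99.9])), (array([56.3, 16.1]), array([-52.2, 104.5]))]
2 12 [(array([61. , 19.8]), array([-52.5, 101.5])), (array([56.3, 14.9]), array([-52.7, 106.2]))]
2 14 [(array([60.7, 18.4]), array([-52.9, 103.1])), (array([56.5, 13.6]), array([-53.1, 107.8]))]
3.5 10 [(array([57. , 20.3]), array([-50.8,  99.7])), (array([51.9, 15.1]), array([-51.1, 104.2]))]
3.5 12 [(array([56.7, 18.9]), array([-51.3, 101.2])), (array([52.1, 13.9]), array([-51.5, 105.9]))]
3.5 14 [(array([56.4, 17.5]), array([-51.7, 102.8])), (array([52.3, 12.6]), array([-52. , 107.6]))]
position: [0.5243, 0.0357, 0.1154]
ft_force: [-7.4, -1.1, -3.0]
position: [0.5246, 0.0357, 0.1161]
ft_force: [-5.9, -0.9, -2.8]
```

```bash

python3 -m pendant '{"travel":[[0.1,-0.02,0.6],[0,0,0]],"delta_rot":[[0,0,0],[0,0,0]]}'| sed -n '2p;4p'
python3 -m pendant '{"travel":[[0.1,-0.02,0.6],[0,0,0]],"delta_rot":[[0,0,0],[0,0,0]]}'| sed -n '2p;4p'
python3 -m pendant '{"travel":[[0.1,-0.02,0.6],[0,0,0]],"delta_rot":[[0,0,0],[0,0,0]]}'| sed -n '1,2p;4p'
```

```text
position: [0.5248, 0.0357, 0.1168]
ft_force: [-4.2, -0.6, -2.4]
position: [0.5252, 0.0355, 0.1176]
ft_force: [-4.0, -1.0, -2.4]
time_s: 11.08
position: [0.5256, 0.0355, 0.1185]
ft_force: [-4.4, 0.3, -3.2]
```

```bash
python3 - <<'E'
from h import *
im=eyes.get_image("wrist")[...,::-1]; si=eyes.get_image("side")[...,::-1]; ms=eyes.camera_model("side"); m=eyes.camera_model("wrist"); p=env.observe()["position"]
c=cv2.resize(im[260:420,230:400],None,fx=2.5,fy=2.5,interpolation=cv2.INTER_CUBIC)
d=cv2.resize(si[190:240,280:330],None,fx=8,fy=8,interpolation=cv2.INTER_CUBIC)[:400,:375]
cv2.imwrite("pics/w6.png",np.hstack([c,d])); np.savez("w6.npz",p=p,**m)
m5=dict(m); P=np.array(m["pose"]); P[:3,3]+=np.array([.5227,.0361,.1087])-p; m5["pose"]=P
W=lambda x,y,z:o0+ex*x/1000+ey*y/1000+np.array([0,0,z/1000])
for sh in (0,-2.5):
  for nm,x,z in [("lip edge",-54,112),("face top",-50,112),("rear",-46,112),("drawer rear",-42,90),("bar seat",-53,108)]:
    a=[proj(m5,W(x+sh,4+y,z)) for y in (-11,11)]; print(sh,nm,np.round([( (u-200)*2,(v-220)*2) for u,v in a],0).tolist(), "now",np.round([((u-230)*2.5,(v-260)*2.5) for u,v in [proj(m,W(x+sh,4+y,z)) for y in (-11,11)]]).tolist(),"side",np.round([((u-280)*8+425,(v-190)*8) for u,v in [proj(ms,W(x+sh,4+y,z)) for y in (-11,11)]]).tolist())
E
```

```text
0 lip edge [[196.0, 275.0], [310.0, 275.0]] now [[173.0, 193.0], [308.0, 193.0]] side [[575.0, 274.0], [575.0, 224.0]]
0 face top [[196.0, 293.0], [309.0, 292.0]] now [[174.0, 215.0], [308.0, 215.0]] side [[588.0, 274.0], [588.0, 224.0]]
0 rear [[197.0, 310.0], [309.0, 310.0]] now [[174.0, 236.0], [308.0, 236.0]] side [[601.0, 274.0], [601.0, 224.0]]
0 drawer rear [[204.0, 266.0], [303.0, 266.0]] now [[182.0, 189.0], [300.0, 189.0]] side [[614.0, 323.0], [613.0, 274.0]]
0 bar seat [[197.0, 268.0], [308.0, 268.0]] now [[175.0, 186.0], [307.0, 186.0]] side [[578.0, 283.0], [579.0, 233.0]]
-2.5 lip edge [[196.0, 264.0], [310.0, 263.0]] now [[173.0, 180.0], [309.0, 179.0]] side [[567.0, 274.0], [567.0, 224.0]]
-2.5 face top [[196.0, 282.0], [310.0, 281.0]] now [[173.0, 202.0], [308.0, 201.0]] side [[580.0, 274.0], [580.0, 224.0]]
-2.5 rear [[197.0, 299.0], [309.0, 299.0]] now [[174.0, 223.0], [308.0, 223.0]] side [[593.0, 274.0], [593.0, 224.0]]
-2.5 drawer rear [[204.0, 256.0], [303.0, 256.0]] now [[182.0, 177.0], [301.0, 177.0]] side [[606.0, 323.0], [605.0, 274.0]]
-2.5 bar seat [[197.0, 257.0], [309.0, 256.0]] now [[174.0, 173.0], [307.0, 172.0]] side [[570.0, 283.0], [571.0, 233.0]]
```

View pics/w6.png

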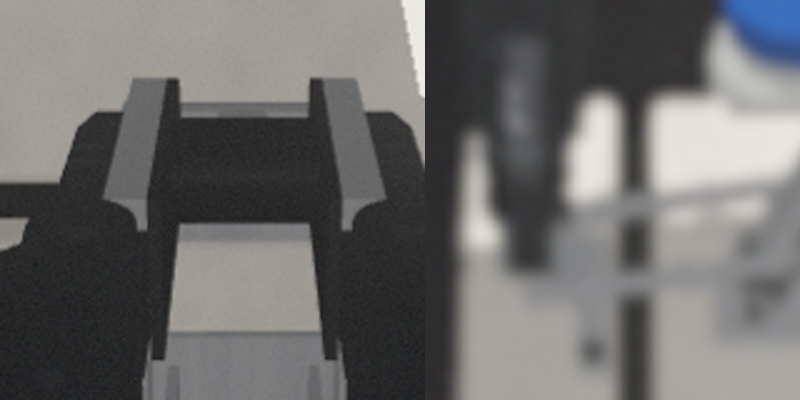

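```bash
python3 - <<'E'
from h import *
m=np.load("w6.npz"); p=m["p"]; print("tcp",cab(p))
P=m["pose"]; 
for d in (.146,.149,.152):
    o,r=ray(m,328,328); print("knob-tcp", (cab(o+r*d)-cab(p)).round(1))
def corner(s): 
    H,b,k=link(*s); q=np.radians(s[1]); d=np.array([-np.cos(q),-np.sin(q)]);n=np.array([-np.sin(q),np.cos(q)]); return H+87*d-3.5*n
for b in [(-66,101.5),(-64,99),(-66,97),(-64,97),(-56,98),(-53,98)]: s,k=from_bar(b); print(b,s.round(1),k.round(1),"plate low",corner(s).round(1))
E
```

```text
tcp [-68.9   3.7 118.5]
knob-tcp [-0.4  1.  13.3]
knob-tcp [ 1.1  1.  10.6]
knob-tcp [2.6 1.  7.9]
(-66, 101.5) [96.9 25. ] [-85.2 119. ] plate low [-75.9  93. ]
(-64, 99) [95.2 27.1] [-83.8 115.8] plate low [-73.5  90.2]
(-66, 97) [101.6  28.9] [-86.3 113.2] plate low [-75.3  87.9]
(-64, 97) [97.5 28.9] [-84.3 113.2] plate low [-73.3  87.9]
(-56, 98) [77.1 26.1] [-75.5 115.1] plate low [-65.7  89.4]
(-53, 98) [67.9 24.4] [-72.  115.7] plate low [-62.9  89.7]
```

```bash

python3 -m pendant '{"travel":[[-2.73,0.63,-0.6],[-2.73,0.63,-0.6],[-2.73,0.63,-0.6],[-2.73,0.63,-0.6],[-2.73,0.63,-0.6],[0,0,0],[0,0,0]],"delta_rot":[[0,0,0],[0,0,0],[0,0,0],[0,0,0],[0,0,0],[0,0,0],[0,0,0]]}'| sed -n '2p;4p'
python3 -m pendant '{"travel":[[-0.9,0.2,-2.8],[-0.9,0.2,-2.8],[-0.9,0.2,-2.8],[0,0,0],[0,0,0]],"delta_rot":[[0,0,0],[0,0,0],[0,0,0],[0,0,0],[0,0,0]]}'| sed -n '1,2p;4p'
```

```text
position: [0.5127, 0.0385, 0.1162]
ft_force: [2.9, -2.5, 1.6]
time_s: 12.18
position: [0.5091, 0.0393, 0.1068]
ft_force: [1.8, -2.1, 1.7]
```

```bash

python3 -m pendant '{"travel":[[-0.1,0,-0.7],[0,0,0]],"delta_rot":[[0,0,0],[0,0,0]]}'| sed -n '2p;4p'
python3 -m pendant '{"travel":[[-0.1,0,-0.7],[0,0,0]],"delta_rot":[[0,0,0],[0,0,0]]}'| sed -n '2p;4p'
python3 -m pendant '{"travel":[[-0.1,0,-0.7],[0,0,0]],"delta_rot":[[0,0,0],[0,0,0]]}'| sed -n '1,2p;4p'
```

```text
position: [0.5089, 0.0393, 0.1062]
ft_force: [1.3, -2.5, 2.0]
position: [0.5088, 0.0393, 0.1055]
ft_force: [0.8, -1.0, 1.6]
time_s: 12.68
position: [0.5086, 0.0393, 0.1047]
ft_force: [-0.1, 0.1, 2.8]
```

```bash

python3 -m pendant '{"travel":[[-0.1,0,-0.7],[0,0,0]],"delta_rot":[[0,0,0],[0,0,0]]}'| sed -n '2p;4p'
python3 -m pendant '{"travel":[[-0.1,0,-0.7],[0,0,0]],"delta_rot":[[0,0,0],[0,0,0]]}'| sed -n '2p;4p'
python3 -m pendant '{"travel":[[-0.1,0,-0.7],[0,0,0]],"delta_rot":[[0,0,0],[0,0,0]]}'| sed -n '1,2p;4p'
```

```text
position: [0.5086, 0.0393, 0.1041]
ft_force: [0.2, -1.1, 1.9]
position: [0.5086, 0.0393, 0.1034]
ft_force: [-0.5, -0.5, 2.0]
time_s: 13.18
position: [0.5086, 0.0393, 0.1027]
ft_force: [-1.0, -0.3, 2.5]
```

```bash

python3 -m pendant '{"travel":[[-0.1,0,-0.7],[0,0,0]],"delta_rot":[[0,0,0],[0,0,0]]}'| sed -n '2p;4p'
python3 -m pendant '{"travel":[[-0.1,0,-0.7],[0,0,0]],"delta_rot":[[0,0,0],[0,0,0]]}'| sed -n '2p;4p'
python3 -m pendant '{"travel":[[-0.1,0,-0.7],[0,0,0]],"delta_rot":[[0,0,0],[0,0,0]]}'| sed -n '2p;4p'
python3 -m pendant '{"travel":[[-0.1,0,-0.7],[0,0,0]],"delta_rot":[[0,0,0],[0,0,0]]}'| sed -n '1,2p;4p'
```

```text
position: [0.5085, 0.0393, 0.102]
ft_force: [0.3, -0.2, 1.9]
position: [0.5085, 0.0393, 0.1014]
ft_force: [0.4, -1.2, 2.5]
position: [0.5084, 0.0392, 0.1006]
ft_force: [0.3, -0.6, 1.7]
time_s: 13.85
position: [0.5082, 0.0392, 0.0999]
ft_force: [0.8, -0.5, 2.3]
```

```bash

python3 -m pendant '{"travel":[[-0.1,0,-0.7],[0,0,0]],"delta_rot":[[0,0,0],[0,0,0]]}'| sed -n '2p;4p'
python3 -m pendant '{"travel":[[-0.1,0,-0.7],[0,0,0]],"delta_rot":[[0,0,0],[0,0,0]]}'| sed -n '2p;4p'
python3 -m pendant '{"travel":[[-0.1,0,-0.7],[0,0,0]],"delta_rot":[[0,0,0],[0,0,0]]}'| sed -n '1,2p;4p'
```

```text
position: [0.5081, 0.0393, 0.0992]
ft_force: [1.1, -0.3, 2.7]
position: [0.508, 0.0393, 0.0985]
ft_force: [1.2, -0.5, 2.2]
time_s: 14.35
position: [0.508, 0.0392, 0.0981]
ft_force: [-0.6, 0.3, 3.9]
```

```bash

python3 -m pendant '{"travel":[[0,0,-0.5],[0,0,0]],"delta_rot":[[0,0,0],[0,0,0]]}'| sed -n '2p;4p'
python3 - <<'E'
from h import *
p=env.observe()["position"];print(cab(p))
for b in [(-70,99),(-66,99),(-64,99),(-62,99)]:
    s,k=from_bar(b); print(b,s,k)
E
```

```text
position: [0.508, 0.0393, 0.0979]
ft_force: [-0.4, -0.4, 8.1]
[-87.    3.5  97.9]
(-70, 99) [107.37190757  26.95362841] [-89.79219808 115.86027566]
(-66, 99) [99.40675469 27.15219587] [-85.85051101 115.7915816 ]
(-64, 99) [95.20764823 27.06891793] [-83.82608392 115.82041605]
(-62, 99) [90.80909054 26.8432173 ] [-81.75967097 115.89838464]
```

```bash

python3 -m pendant '{"travel":[[0,0,1.4],[0,0,1.4],[0,0,1.2],[0,0,0],[0,0,0]],"delta_rot":[[0,0,0],[0,0,0],[0,0,0],[0,0,0],[0,0,0]]}'| sed -n '2p;4p'
python3 -m pendant '{"travel":[[1.95,-0.45,0.15],[1.95,-0.45,0.15],[1.95,-0.45,0.15],[1.95,-0.45,0.15],[0,0,0],[0,0,0]],"delta_rot":[[0,0,0],[0,0,0],[0,0,0],[0,0,0],[0,0,0],[0,0,0]]}'| sed -n '2p;4p'
python3 -m pendant '{"travel":[[0.97,-0.22,0.1],[0.97,-0.22,0.1],[0.97,-0.22,0.1],[0,0,0]],"delta_rot":[[0,0,0],[0,0,0],[0,0,0],[0,0,0]]}'| sed -n '1,2p;4p'
```

```text
position: [0.5075, 0.0393, 0.1011]
ft_force: [-1.5, 0.6, -0.2]
position: [0.5159, 0.0373, 0.1019]
ft_force: [-2.8, 0.5, -1.2]
time_s: 15.77
position: [0.5186, 0.0367, 0.1022]
ft_force: [-3.4, 1.1, -3.0]
```

```bash

python3 -m pendant '{"travel":[[0.97,-0.22,0.1],[0,0,0]],"delta_rot":[[0,0,0],[0,0,0]]}'| sed -n '2p;4p'
python3 -m pendant '{"travel":[[0.97,-0.22,0.1],[0,0,0]],"delta_rot":[[0,0,0],[0,0,0]]}'| sed -n '2p;4p'
python3 -m pendant '{"travel":[[0.49,-0.11,0.06],[0,0,0]],"delta_rot":[[0,0,0],[0,0,0]]}'| sed -n '1,2p;4p'
```

```text
position: [0.5196, 0.0366, 0.1023]
ft_force: [-4.2, 1.3, -2.1]
position: [0.5205, 0.0363, 0.1024]
ft_force: [-4.7, 1.5, -2.6]
time_s: 16.27
position: [0.5209, 0.0362, 0.1024]
ft_force: [-4.4, 1.5, -2.6]
```

```bash

python3 -m pendant '{"travel":[[0.49,-0.11,0.06],[0,0,0]],"delta_rot":[[0,0,0],[0,0,0]]}'| sed -n '2p;4p'
python3 -m pendant '{"travel":[[0.49,-0.11,0.06],[0,0,0]],"delta_rot":[[0,0,0],[0,0,0]]}'| sed -n '2p;4p'
python3 -m pendant '{"travel":[[0.49,-0.11,0.06],[0,0,0]],"delta_rot":[[0,0,0],[0,0,0]]}'| sed -n '2p;4p'
python3 -m pendant '{"travel":[[0.49,-0.11,0.06],[0,0,0]],"delta_rot":[[0,0,0],[0,0,0]]}'| sed -n '1,2p;4p'
```

```text
position: [0.5214, 0.0361, 0.1025]
ft_force: [-5.4, 1.3, -3.4]
position: [0.5218, 0.036, 0.1025]
ft_force: [-4.6, 1.1, -2.1]
position: [0.5222, 0.036, 0.1026]
ft_force: [-4.1, 1.1, -3.4]
time_s: 16.93
position: [0.5227, 0.0358, 0.1026]
ft_force: [-5.0, 1.0, -2.2]
```

```bash

python3 -m pendant '{"travel":[[0.49,-0.11,0.06],[0,0,0]],"delta_rot":[[0,0,0],[0,0,0]]}'| sed -n '2p;4p'
python3 -m pendant '{"travel":[[0.49,-0.11,0.06],[0,0,0]],"delta_rot":[[0,0,0],[0,0,0]]}'| sed -n '2p;4p'
python3 -m pendant '{"travel":[[0.49,-0.11,0.06],[0,0,0]],"delta_rot":[[0,0,0],[0,0,0]]}'| sed -n '1,2p;4p'
```

```text
position: [0.5232, 0.0357, 0.1027]
ft_force: [-4.5, 2.4, -3.1]
position: [0.5236, 0.0356, 0.1027]
ft_force: [-4.6, 2.0, -2.9]
time_s: 17.43
position: [0.5241, 0.0355, 0.1028]
ft_force: [-5.1, 1.1, -2.4]
```

```bash

python3 -m pendant '{"travel":[[0.49,-0.11,0.06],[0,0,0]],"delta_rot":[[0,0,0],[0,0,0]]}'| sed -n '2p;4p'
python3 -m pendant '{"travel":[[0.49,-0.11,0.06],[0,0,0]],"delta_rot":[[0,0,0],[0,0,0]]}'| sed -n '2p;4p'
```

```text
position: [0.5245, 0.0354, 0.1028]
ft_force: [-5.6, 1.6, -2.7]
position: [0.5247, 0.0354, 0.1028]
ft_force: [-6.0, 2.1, -2.1]
```

```bash

python3 -m pendant '{"travel":[[0.49,-0.11,0.06],[0,0,0],[0,0,0]],"delta_rot":[[0,0,0],[0,0,0],[0,0,0]]}'| sed -n '2p;4p'
python3 -m pendant '{"travel":[[0.39,-0.09,0.06],[0,0,0],[0,0,0]],"delta_rot":[[0,0,0],[0,0,0],[0,0,0]]}'| sed -n '1,2p;4p'
python3 - <<'E'
from h import *
for x,z in [(-72.3,126.4),(-69.7,120.5)]:
  for dx in (-1,0,1,2): s,b=from_knob([x+dx,z]); print(dx,s.round(1),b.round(1))
E
```

```text
position: [0.5249, 0.0353, 0.1029]
ft_force: [-8.1, 2.0, -2.2]
time_s: 18.27
position: [0.5251, 0.0353, 0.1029]
ft_force: [-8.5, 2.6, -0.7]
-1 [68.8 17.5] [-56.5 106.5]
0 [66.3 17.1] [-55.7 106.4]
1 [63.8 16.6] [-54.8 106.3]
2 [61.2 16.1] [-54.  106.1]
-1 [62.9 20.3] [-53.  101.5]
0 [60.2 19.8] [-52.2 101.3]
1 [57.3 19.2] [-51.4 101.1]
2 [54.3 18.5] [-50.6 100.9]
```

```bash

python3 -m pendant '{"travel":[[0.1,0,0.8],[0.1,0,0.8],[0,0,0]],"delta_rot":[[0,0,0],[0,0,0],[0,0,0]]}'| sed -n '2p;4p'
python3 -m pendant '{"travel":[[0.1,0,0.8],[0,0,0]],"delta_rot":[[0,0,0],[0,0,0]]}'| sed -n '2p;4p'
python3 -m pendant '{"travel":[[0.1,0,0.8],[0,0,0]],"delta_rot":[[0,0,0],[0,0,0]]}'| sed -n '2p;4p'
python3 -m pendant '{"travel":[[0.1,0,0.8],[0,0,0]],"delta_rot":[[0,0,0],[0,0,0]]}'| sed -n '2p;4p'
```

```text
position: [0.5257, 0.0352, 0.1045]
ft_force: [-7.0, 1.2, -1.6]
position: [0.526, 0.0351, 0.1054]
ft_force: [-7.0, 1.6, -3.0]
position: [0.5263, 0.035, 0.1062]
ft_force: [-4.1, 1.2, -2.3]
position: [0.5266, 0.035, 0.1071]
ft_force: [-5.7, -0.1, -3.3]
```

```bash

python3 -m pendant '{"travel":[[0.1,0,0.8],[0,0,0]],"delta_rot":[[0,0,0],[0,0,0]]}'| sed -n '2p;4p'
python3 -m pendant '{"travel":[[0.1,0,0.6],[0,0,0]],"delta_rot":[[0,0,0],[0,0,0]]}'| sed -n '1,2p;4p'
```

```text
position: [0.5269, 0.0349, 0.108]
ft_force: [-4.4, 0.7, -3.7]
time_s: 19.35
position: [0.527, 0.0349, 0.1082]
ft_force: [-3.5, 0.3, -8.2]
```

```bash

python3 -m pendant '{"travel":[[0.3,-0.07,-0.7],[0.2,-0.05,0],[0,0,0]],"delta_rot":[[0,0,0],[0,0,0],[0,0,0]]}'| sed -n '2p;4p'
python3 -m pendant '{"travel":[[0.49,-0.11,0],[0,0,0]],"delta_rot":[[0,0,0],[0,0,0]]}'| sed -n '2p;4p'
python3 -m pendant '{"travel":[[0.39,-0.09,0],[0,0,0]],"delta_rot":[[0,0,0],[0,0,0]]}'| sed -n '1,2p;4p'
```

```text
position: [0.5271, 0.0349, 0.108]
ft_force: [-6.9, 0.9, -3.7]
position: [0.5271, 0.0349, 0.108]
ft_force: [-8.0, -0.6, -3.1]
time_s: 19.93
position: [0.5273, 0.0349, 0.108]
ft_force: [-9.1, 0.4, -1.4]
```

```bash

python3 -m pendant '{"travel":[[0,0,0],[0,0,0],[0,0,0],[0,0,0],[0,0,0]],"delta_rot":[[0,0,0],[0,0,0],[0,0,0],[0,0,0],[0,0,0]]}' 45 30
python3 -m pendant '{"travel":[[0,0,8],[0,0,20],[0,0,25],[0,0,15],[0,0,0],[0,0,0],[0,0,0]],"delta_rot":[[0,0,0],[0,0,0],[0,0,0],[0,0,0],[0,0,0],[0,0,0],[0,0,0]]}'
python3 - <<'E'
from h import *
p=env.observe()["position"]; m=eyes.camera_model("wrist"); im=eyes.get_image("wrist")[...,::-1]; si=eyes.get_image("side")[...,::-1]
print(cab(p)); np.savez("w7.npz",p=p,**m)
c=im[120:420,150:550]
d=cv2.resize(si[185:245,280:340],None,fx=6,fy=6,interpolation=cv2.INTER_CUBIC)[:300,:360]
cv2.imwrite("pics/w7.png",np.hstack([c,d]))
E
```

```text
time_s: 20.35
position: [0.529, 0.0346, 0.1083]
tool_rot: [[0.002, 0.229, 0.973], [-0.0, 0.973, -0.229], [-1.0, 0.0, 0.002]]
ft_force: [-0.7, -0.3, 0.4]
grip_width: 0.0446
time_s: 20.93
position: [0.5281, 0.0347, 0.1753]
tool_rot: [[-0.001, 0.229, 0.973], [0.0, 0.973, -0.229], [-1.0, -0.0, -0.001]]
ft_force: [0.2, 0.3, -1.0]
grip_width: 0.0449
[-66.5   3.6 175.3]
```

View pics/w7.png

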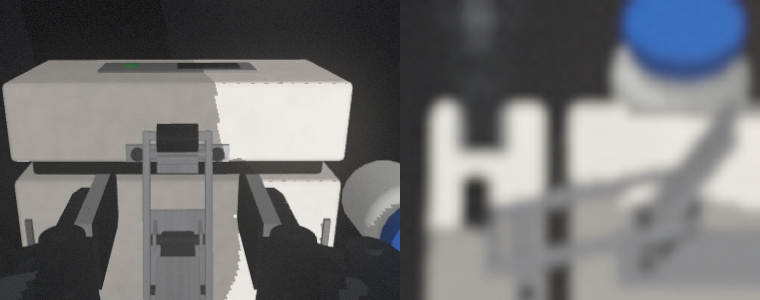

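```bash

python3 -m pendant '{"travel":[[15.1,-3.4,0],[15.1,-3.4,0],[15.1,-3.4,0],[15.1,-3.4,0],[0,0,-8],[0,0,-8],[0,0,0],[0,0,0]],"delta_rot":[[0,0,0],[0,0,0],[0,0,0],[0,0,0],[0,0,0],[0,0,0],[0,0,0],[0,0,0]]}' 0 30
python3 - <<'E'
from h import *
ms=eyes.camera_model("side"); print(cab(env.observe()["position"]))
for u,v in [(735,118),(640,262)]: print(cab(on_plane(ms,280+(u-400)/6,185+v/6,o0+ey*.004,ey)))
E
```

```text
time_s: 21.7
position: [0.5877, 0.0214, 0.159]
tool_rot: [[-0.003, 0.229, 0.974], [0.0, 0.974, -0.229], [-1.0, -0.0, -0.003]]
ft_force: [0.3, 0.2, -0.1]
grip_width: 0.0002
[ -5.4   4.  159. ]
[ 35.4   4.  167.5]
[-0.2  4.  85.1]
```

```bash

python3 -m pendant '{"travel":[[4.7,-1.1,-0.8],[4.7,-1.1,-0.8],[4.7,-1.1,-0.8],[4.4,-1,-0.8],[0,0,0]],"delta_rot":[[0,0,0],[0,0,0],[0,0,0],[0,0,0],[0,0,0]]}'| sed -n '2p;4p'
python3 -m pendant '{"travel":[[2.1,-0.5,-1],[2.1,-0.5,-1],[2.1,-0.5,-1.1],[2.1,-0.5,-1.1],[0,0,0]],"delta_rot":[[0,0,0],[0,0,0],[0,0,0],[0,0,0],[0,0,0]]}'| sed -n '1,2p;4p'
```

```text
position: [0.6078, 0.0167, 0.1565]
ft_force: [-0.4, 0.5, 1.3]
time_s: 22.53
position: [0.6153, 0.0149, 0.1521]
ft_force: [-4.4, 0.7, 0.7]
```

```bash

python3 -m pendant '{"travel":[[1.8,-0.42,-1.6],[1.8,-0.42,-1.6],[1.8,-0.42,-1.6],[1.8,-0.42,-1.6],[0,0,0]],"delta_rot":[[0,0,0],[0,0,0],[0,0,0],[0,0,0],[0,0,0]]}'| sed -n '1,2p;4p'
```

```text
time_s: 22.95
position: [0.6225, 0.0133, 0.146]
ft_force: [-5.4, 1.1, 2.9]
```

```bash

python3 -m pendant '{"travel":[[1.5,-0.35,-1.9],[1.5,-0.35,-1.9],[1.5,-0.35,-1.9],[1.5,-0.35,-1.9],[0,0,0]],"delta_rot":[[0,0,0],[0,0,0],[0,0,0],[0,0,0],[0,0,0]]}'| sed -n '2p;4p'
python3 -m pendant '{"travel":[[1.2,-0.27,-2.2],[1.2,-0.27,-2.2],[1.2,-0.27,-2.2],[1.2,-0.27,-2.2],[0,0,0]],"delta_rot":[[0,0,0],[0,0,0],[0,0,0],[0,0,0],[0,0,0]]}'| sed -n '1,2p;4p'
```

```text
position: [0.6288, 0.0118, 0.1386]
ft_force: [-4.3, 0.5, 4.3]
time_s: 23.78
position: [0.634, 0.0106, 0.1297]
ft_force: [-2.4, 0.3, 2.8]
```

```bash

python3 -m pendant '{"travel":[[0.8,-0.18,-2.4],[0.8,-0.18,-2.4],[0.8,-0.18,-2.4],[0.8,-0.18,-2.4],[0,0,0]],"delta_rot":[[0,0,0],[0,0,0],[0,0,0],[0,0,0],[0,0,0]]}'| sed -n '1,2p;4p'
python3 -c "
from h import *
print(cab(env.observe()['position']))"
```

```text
time_s: 24.2
position: [0.6372, 0.0098, 0.1195]
ft_force: [-0.5, -0.3, 1.2]
[ 45.5   3.8 119.5]
```

```bash

python3 -m pendant '{"travel":[[0.3,-0.1,-2.4],[0.3,-0.1,-2.4],[0,0,0]],"delta_rot":[[0,0,0],[0,0,0],[0,0,0]]}'| sed -n '2p;4p'
python3 -m pendant '{"travel":[[0.2,0,-1.5],[0.2,0,-1.5],[0,0,0]],"delta_rot":[[0,0,0],[0,0,0],[0,0,0]]}'| sed -n '2p;4p'
python3 -m pendant '{"travel":[[0,0,-1],[0,0,0]],"delta_rot":[[0,0,0],[0,0,0]]}'| sed -n '1,2p;4p'
```

```text
position: [0.6372, 0.0097, 0.1144]
ft_force: [-0.7, 0.2, -0.3]
position: [0.6377, 0.0098, 0.1118]
ft_force: [-0.4, 0.0, -0.7]
time_s: 24.87
position: [0.6378, 0.0097, 0.1111]
ft_force: [-0.2, -1.0, 0.4]
```

```bash

python3 -m pendant '{"travel":[[0,0,-0.8],[0,0,0]],"delta_rot":[[0,0,0],[0,0,0]]}'| sed -n '2p;4p'
python3 -m pendant '{"travel":[[0,0,-0.8],[0,0,0]],"delta_rot":[[0,0,0],[0,0,0]]}'| sed -n '2p;4p'
python3 -m pendant '{"travel":[[0,0,-0.7],[0,0,0]],"delta_rot":[[0,0,0],[0,0,0]]}'| sed -n '1,2p;4p'
```

```text
position: [0.6379, 0.0097, 0.1104]
ft_force: [-0.5, -0.1, 0.4]
position: [0.6379, 0.0097, 0.1096]
ft_force: [-0.2, 1.0, 0.1]
time_s: 25.37
position: [0.638, 0.0097, 0.1091]
ft_force: [-0.3, 0.2, 0.8]
```

```bash

python3 -m pendant '{"travel":[[0,0,-0.7],[0,0,0]],"delta_rot":[[0,0,0],[0,0,0]]}'| sed -n '2p;4p'
python3 -m pendant '{"travel":[[0,0,8],[0,0,25],[0,0,35],[-20,5,35],[-20,5,10],[0,0,0],[0,0,0],[0,0,0]],"delta_rot":[[0,0,0],[0,0,0],[0,0,0],[0,0,0],[0,0,0],[0,0,0],[0,0,0],[0,0,0]]}'| sed -n '1,2p;4p'
python3 - <<'E'
from h import *
im=eyes.get_image("wrist")[...,::-1]; si=eyes.get_image("side")[...,::-1]
c=cv2.resize(im[100:460,120:540],None,fx=1,fy=1)
d=cv2.resize(si[185:245,280:340],None,fx=6,fy=6,interpolation=cv2.INTER_CUBIC)
cv2.imwrite("pics/w8.png",np.hstack([c,d])); cv2.imwrite("pics/top_end.png",eyes.get_image("top")[...,::-1])
a=cv2.imread("pics/side0.png").astype(int); print((np.abs(a-si)[:,:,:].max(2)>60)[:,240:].sum())
E
```

```text
position: [0.638, 0.0097, 0.109]
ft_force: [-2.2, 0.4, 4.7]
time_s: 26.2
position: [0.5981, 0.0196, 0.2207]
ft_force: [0.6, -0.1, -0.2]
9271
```

View pics/w8.png

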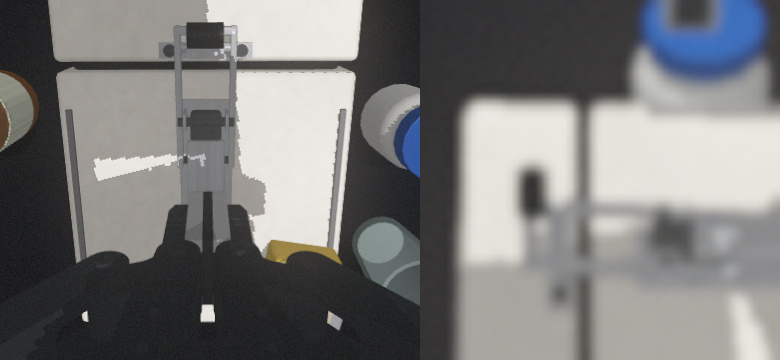

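```bash
python3 - <<'E'
from h import *
for f in ("side0","w8"): pass
t=cv2.imread("pics/top0.png").astype(int); e=cv2.imread("pics/top_end.png").astype(int); ms=eyes.camera_model("top")
for n,(x0,x1,y0,y1) in dict(jar=(210,245,175,212),beaker=(222,255,125,162),bottle=(350,385,215,248),timer=(235,270,265,298),tipbox=(262,292,138,170)).items():
    print(n,np.abs(t-e)[y0:y1,x0:x1].mean().round(1))
s=eyes.get_image("side").astype(int); s0=cv2.imread("pics/side0.png")[...,::-1].astype(int)
for r in (245,250): print(s0[r,298:315].sum(1)//3, s[r,298:315].sum(1)//3)
from rig import close_job; print(close_job())
E
```

```text
jar 41.7
beaker 36.4
bottle 5.5
timer 98.3
tipbox 40.1
[228 228 228 227 219 193 138  84  76 102 158 203 224 230 230 230 230] [165 165 167 166 166 166 163 146 110  87 116 150 165 168 168 168 168]
[228 228 228 228 220 194 138  84  74  93 144 193 221 229 230 229 230] [166 167 166 167 167 166 163 150 120  87 103 140 160 167 168 167 168]
the job is handed in; nothing more can be done
None
```

The draw latch is closed: the lever lies flat, the drawer is held in, and the gripper is clear above the cabinet. I handed the job in at about 26 s of the 72 s allowed.

**Seating the bar:**
- On the first draw-back the bar ran into the front of the keeper's lip. When I lifted it to check, nothing stopped it, so I knew it was not underneath.
- I moved it out, touched the drawer top lightly (about 8 N) to get the height right, and drew it back lower.
- It then seated about 3.5 mm further in, with a rise of about 4 N. Lifting gently was blocked at about 8 N, so the bar was under the lip. I let go of the knob after that.

**Swinging the lever:**
- I pushed the handle down with the closed fingertips. The force was about 6 N at most, and it fell to nothing past centre.
- A light final touch of about 5 N found the handle's top face at z 109.0 mm. The flat position is 109 mm.

**Last checks:**
- The closing pictures show the handle flat, the bar at the keeper and the gap between drawer and cabinet clearly narrower. After I backed away the wrist force read about zero.
- **Not confirmed:** I compared the bench objects between the first and last top pictures, and the result was inconclusive. The differences were large at the jar, beaker, timer and tip box, and small at the bottle. The robot was in view and casting shadows in the last picture, which may explain that, but I did not look at it. I felt no unexpected contact with any of them, and in the last wrist view the jar, beaker, bottle and tip box looked in place. The timer was not in that view.
- **Measurements that disagreed:** the camera estimate of the knob's height was about 4 to 6 mm lower than what I found by touch. The cameras also differed by a few millimetres on the cabinet's position. I went by touch for the final seating.

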